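# Index the repair turntable to its next station

## Task

The turntable that carries the vacuum-cleaner shell is locked by its spring index plunger. Pull the plunger, swing the index arm round to the next hole on the side where the parts bin stands, and let the pin spring fully home there so that the table is locked again; do not force the pin against the index plates, keep the shell in its rests and leave the other things on the bench alone.

Things in the scene. Friction and masses are not known exactly. Their poses are not given: they have to be found in the camera images.
- turntable (a joint): Angle (rad) of the turntable, a round aluminium plate 184 mm across, top 44.5 mm above the bench. 0 as found, locked in the middle hole; grows anticlockwise seen from above; end stops at +0.72 and -0.72. Friction about 0.22 N m: it stays where it is left. A flat index arm 34 mm wide (top 46 mm up) sticks out of it on the robot's side and carries the plunger, 120 mm from the axis.
- plunger (a joint): How far the plunger is pulled up (m): 0 = pin fully home, 0.012 = upper stop. A spring pulls it down with 6 N at 0, rising to 12 N at 0.012, and snaps it down when let go. The pin clears the middle hole at 0.008; it rides on the middle index plate at 0.008 and farther round on a station plate at 0.0065, and drops to 0 in a hole.
- knob (a point): Centre of the plunger's black round knob: 29 mm across, 21 mm high, straight sides, axis upright; 86 mm above the bench when the pin is home, rising with the plunger. Under it a stem 13 mm thick, then a steel nut 25 mm across, top 64 mm above the bench. x axis along the index arm, pointing to the turntable's axis; z up; turns with the table.
- axis (a point): Point on the turntable's axis at its top face, midway between the rubber rests; x axis along the index arm, pointing from the knob to the axis and beyond; z up; turns with the table.
- fixture: The bolted-down round grey foot of the turntable, 290 mm across and 20 mm high, with three lugs reaching 180 mm from its centre; origin under the turntable's axis at bench height; x as that of point axis as found (angle 0).
- index_mid: Middle index plate, a dark steel arc on the foot along the 120 mm circle, 17 degrees either side of the middle hole, top 30 mm up; origin and axes as fixture. From under each end comes a station plate, top 28.5 mm up, set by hand: its one round hole lies anywhere from 23.5 to 36.5 degrees from the middle hole, other each time, not measured. Holes 11.5 mm wide; no other gaps.
- pin: The plunger's steel pin, 10 mm in diameter with a small chamfer, 120 mm from the turntable's axis, straight under the knob; origin at the centre of its tip, z up. When it rides on a plate the spring alone presses it down with 9 to 10 N, with low friction.
- shell: Beige half shell of a hand-held vacuum cleaner with a motor in it: an open tray 130 x 72 x 42 mm with a handle ending 150 mm from the origin on the side away from the knob; about 0.3 kg, lying loose between rubber rests on the turntable; origin at the centre of its underside, x towards the handle.
- bin: The parts bin: open rectangular yellow plastic tray, 170 x 105 x 70 mm (x, y, z), some old parts in it; stands beside the turntable on the left (y above 0.25) or on the right (y below -0.25); origin at the centre of its underside.
- mug: White mug, 84 mm across and 95 mm high, on the other side of the turntable from the bin; origin at the centre of its underside.
- screwdriver: Screwdriver 200 mm long lying on the bench between robot and fixture, well to one side; origin at the middle of its underside.
- motor: Removed electric motor, a steel can 60 mm across and 74 mm high standing on the bench to one side; origin at the centre of its underside.
There are look-alikes about, which are no part of the job. What is meant by the shell is not green, and is the larger of those in its own colour.

How it is judged:
By the outcome, as a careful person would: the job done as asked, in the order asked, and still so for the second after the job is handed in, with the robot touching nothing.
It also fails if it takes over 40 s, if anything falls off the work surface, if the arm or the gripper's body presses on something with over 40 N, if the wrist force passes 120 N, or if a joint passes its speed limit or range.

## Robot

A 6-joint arm with a two-finger parallel gripper is mounted at the origin on the work surface. World frame = base frame: x ahead of the robot, y to its left, z up, the work surface at z = 0. Lengths are in mm, angles in rad, forces in N, time in s.
With the tool pointing down it reaches from about 275 to 750 mm from the base axis. Payload 10.2 kg.
Tool frame: the origin (TCP) lies midway between the tips of the shut fingers; the grasp point (between the pads) lies 19 mm behind it; z points along the fingers, y is the line along which they close (so a half turn about z gives the same grasp; the last joint's range is limited). The gripper opens to 85 mm and grips with 20 to 120 N. Pads are 22 mm wide; open, the fingers measure 114 mm over their backs; the gripper's body (76 mm by 85 mm) begins 54 mm behind the grasp point. The pads swing forward as they close: fully open they stand 13 mm farther back than shut.
Start: joints at [-1.373, 0.313, 1.498, -0, 1.331, -0.223], TCP at [214.446, -479.212, 197.794] pointing down, gripper open.
Joint ranges: [-2.94, 2.94], [-0.97, 2.17], [0.19, 2.56], [-1.23, 4.37], [0.02, 3.11], [-2.88, 2.88]. Speed limits (rad/s): [2.39, 2.39, 3.01, 3.14, 3.14, 3.14].

## Interface

Orientations are given as a unit quaternion [w, x, y, z].
In Python, from rig import sense, capture, finish_job, find_in, place_of gives the robot as it stands. The module is installed in compiled form; this text tells all that it offers.
- The arm moves only by the shell command python3 -m jog 'ROWS' [FORCE]. ROWS is JSON, a list of rows, each an object of numbers: "tx", "ty", "tz": the shift along the tool's x, y, z in mm; "ax", "ay", "az": the turn, a rotation vector about the tool's x, y, z in rad; "jaw": the closure, from -1 (fully open) to 1 (shut), so that 0 is half open. In form: [{"tx": .., "ty": .., "tz": .., "ax": .., "ay": .., "az": .., "jaw": ..}, ...]. A call has 1 to 5 rows; each row shifts and turns the commanded pose from where the row before left it, along the tool's axes as they then stand; what a row does not reach is not made up. A row lasts 1/8 s, in which the tool goes at most 62.5 mm and 10.7 degrees, less where a joint would pass 70% of its speed; a pose out of reach is approached as far as the arm can. A call with a gripper value outside its range is refused whole. The fingers move at their own pace and stop on an object; FORCE is the grip in N (left out, the last holds). Time passes only in rows, so rows that do not move let the fingers close. It gives the time, the measured TCP pose, the force, the opening and the grip force at its end, in the units of the state.
- sense(): the state, without advancing time (a new reading comes with each control period).
- capture(name): name is "side" or "top" or "wrist"; returns a dict with "color" (400x640x3 uint8, red, green, blue), "depth" (400x640 float32, mm along the optical axis (not along the pixel's ray), 0 where there is no reading), "fx", "fy", "cx", "cy" (pixels), "camera_from_world" (4x4, takes a point from world to camera coordinates); the wrist camera has in their place "mount" (4x4, takes a point from camera to tool coordinates, whose origin is the TCP and whose axes are the flange's). Camera axes: x right, y up, looking along -z (the intrinsics and any distortion apply to the point x, -y, -z); pixel columns grow to the right and rows downward; lengths in mm; the calibration is good to about 2 mm. A picture is of the moment at which its call begins: read the wrist's pose just before it.
- finish_job(): hands the job in; it is judged then, once.
Trained networks look in the newest picture that a camera, given by its name, has taken for a name from the list of things; names that differ only in an ending like _2 or _b are one class to them, and where a whole thing is asked for, a point or a joint stands for the part that bears it (a point fixed in the world has none). Each returns a list of dicts, best first, with "conf" (0 to 1); they miss things now and then, are a little off and sometimes report something else, mostly with a low value. They report only what shows in the picture. A call takes as long as a camera call. They do not tell look-alikes from the thing itself.
- find_in(query, camera): "centre" ([column, row] in pixels, amid what is visible of it).
- place_of(query, camera): "centre" ([column, row] in pixels: a listed point, or the origin of a listed thing).
The state is a dict: "time_s": time; "joints": joint angles; "dq": joint speeds; "tau": joint torques, N m; "eef_pos": TCP position; "ee_rot": TCP orientation; "force": force on the tool from outside, world axes, zero at the start; "wrist_torque": the same for the moment, N m; "grip_width": opening from 0.0 (shut) to 1.0 (fully open); "grip_force": force on a finger pad.
Only numpy, scipy, OpenCV 4.12 (cv2) and the standard library are available. Lean on these libraries where they do the work, as an engineer would, in place of code of your own. Each camera call takes 0.05 s, during which the arm holds its last target. There are 200 camera calls.

## Working session

There is one attempt and no reset: what is moved stays moved. The work goes in short steps, Python scripts to look and compute and a shell command to move; the robot and the scene stay as the last step left them, time stands still between calls to the robot, and variables do not carry over. Pictures are saved under pics/ and viewed, at most 10 in all, crops included, and the job is handed in when it is done.

```bash
mkdir -p pics; cat > h.py <<'E'
import numpy as np, cv2
from rig import *
from scipy.spatial.transform import Rotation as R
def T_tool(s):
    q=s["ee_rot"];T=np.eye(4);T[:3,:3]=R.from_quat([q[1],q[2],q[3],q[0]]).as_matrix();T[:3,3]=s["eef_pos"];return T
def cam(name):
    s=sense();c=capture(name)
    c["w"]=np.linalg.inv(c["camera_from_world"]) if name!="wrist" else T_tool(s)@c["mount"]
    return c
def pt(c,px,z=None):
    u,v=px;d=np.array([(u-c["cx"])/c["fx"],-(v-c["cy"])/c["fy"],-1.])
    o=c["w"][:3,3];r=c["w"][:3,:3]@d
    if z is None:
        a=c["depth"][int(v)-1:int(v)+2,int(u)-1:int(u)+2];a=a[a>0]
        return o+r*(np.median(a) if len(a) else np.nan)
    return o+r*(z-o[2])/r[2]
def save(c,n,crop=None,k=1):
    im=c["color"][...,::-1]
    if crop: im=im[crop[1]:crop[3],crop[0]:crop[2]]
    cv2.imwrite("pics/"+n,cv2.resize(im,None,fx=k,fy=k,interpolation=cv2.INTER_CUBIC))
E
python3 - <<'E'
from h import *
np.set_printoptions(precision=1,suppress=True)
for n in ("top","side"):
    c=cam(n);save(c,n+".png");print(n,c["w"][:3,3],[k for k in c])
    for q,z in (("knob",96),("axis",44.5),("fixture",0),("shell",46),("bin",0),("mug",0),("screwdriver",0),("motor",0),("pin",None)):
        for r in place_of(q,n)[:3]:
            print(q,round(r["conf"],2),np.array(r["centre"]),pt(c,r["centre"],z),pt(c,r["centre"]))
E
```

```text
top [ 317.4   15.7 1440.8] ['color', 'depth', 'fx', 'fy', 'cx', 'cy', 'camera_from_world', 'w']
axis 0.89 [339.4 171.1] [587.1 -46.6  44.5] [577.8 -44.5  92.5]
fixture 0.72 [338.7 173.5] [587.8 -46.5   0. ] [570.6 -42.5  91.8]
shell 0.72 [262.5 110. ] [778.2 197.   46. ] [782.1 198.5  34.2]
shell 0.68 [426.2 299.6] [ 199.3 -310.5   46. ] [ 197.6 -315.2   26.1]
shell 0.56 [341.4 172.6] [582.2 -52.8  46. ] [573.9 -50.7  89.6]
bin 0.74 [432.1 179.8] [ 572.  -345.4    0. ] [ 571.7 -345.1    1.4]
bin 0.68 [340.4 171.1] [595.7 -51.8   0. ] [577.6 -47.4  93.5]
mug 0.6 [222.9 164.1] [612.7 324.2   0. ] [611.2 322.6   7.1]
mug 0.43 [341.1 171.2] [595.4 -54.1   0. ] [578.  -49.7  90.1]
screwdriver 0.8 [231.8 251.8] [334.3 285.3   0. ] [334.1 281.3  21.3]
motor 0.63 [405.4 250. ] [ 347.4 -258.     0. ] [ 346.3 -248.    52.7]
motor 0.37 [334.6 205.8] [483.7 -34.4   0. ] [473.2 -31.3  91.1]
side [  413.  -1227.6   943.7] ['color', 'depth', 'fx', 'fy', 'cx', 'cy', 'camera_from_world', 'w']
knob 0.5 [359.1 299.3] [ 542.7 -442.5   96. ] [ 551.2 -390.9   40.2]
knob 0.49 [317.  209.6] [463.1 -69.9  96. ] [463.7 -54.5  84.8]
axis 0.55 [359.1 216.1] [596.6 -45.7  44.5] [590.6 -84.1  73.7]
fixture 0.63 [353.  229.8] [576.8 -57.5  -0. ] [ 569.7 -108.4   41. ]
shell 0.83 [400.4 179.9] [768.3 149.5  46. ] [776.9 182.8  24.3]
shell 0.75 [227.6 301. ] [ 216.6 -374.8   46. ] [ 211.9 -354.3   24.4]
shell 0.68 [354.5 216.9] [581.3 -50.6  46. ] [576.5 -84.6  71.9]
bin 0.97 [360.3 296.3] [ 562.  -343.2    0. ] [ 554.  -390.8   50.8]
mug 0.75 [350.1 166.5] [612.7 332.    0. ] [606.1 280.6  31.1]
screwdriver 0.56 [273.7 177.6] [319.  277.5   0. ] [318.6 283.2  -3.5]
motor 0.68 [283.8 280.4] [ 356.5 -266.1    0. ] [ 358.1 -293.8   27.2]
```

View pics/top.png

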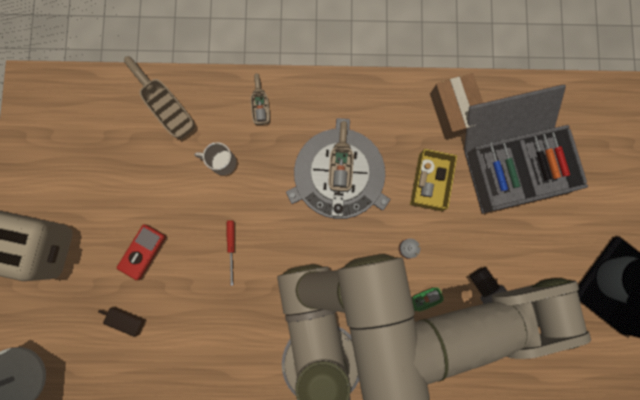

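View pics/side.png

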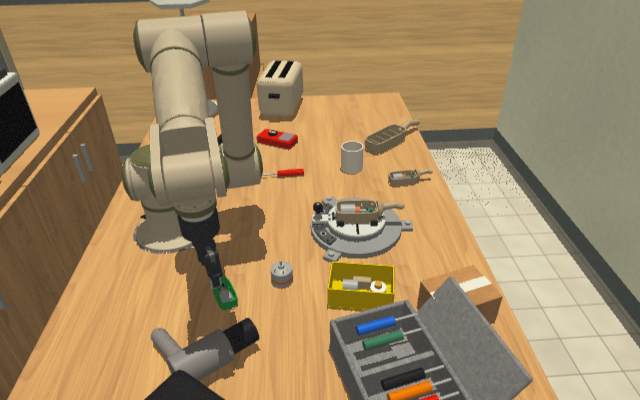

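Bin is on the right (432,180), so the turn is anticlockwise, +0.41 to +0.64 rad. Shell candidates in the top view: on the turntable (341,165), a smaller beige one (261,105), a striped one (165,108) and a green one (427,299). The shell is the one on the turntable. Knob candidates: the black knob at (338,208), and the dark parts at (440,173) in the bin and (484,280) on the bench. I choose (338,208), on the index arm on the robot's side.

```bash
python3 - <<'E'
from h import *
np.set_printoptions(precision=1,suppress=True)
c=cam("top");save(c,"topcrop.png",(280,110,400,230),5)
for p in ((338,208),(338,207),(339,209)): print(p,pt(c,p,96.5),pt(c,p))
s=sense();print(s["eef_pos"],s["ee_rot"],s["force"],R.from_matrix(T_tool(s)[:3,:3]).as_matrix())
w=capture("wrist");print(w["mount"],w["fx"],w["cx"],w["cy"])
E
```

```text
(338, 208) [466.2 -41.2  96.5] [465.6 -40.9 102.1]
(338, 207) [469.2 -41.2  96.5] [468.5 -40.9 102.4]
(339, 209) [463.2 -44.2  96.5] [463.1 -44.1  97.6]
[ 214.4 -479.2  197.8] [-0.   1.   0.2  0. ] [-0.9 -0.5 -0.3] [[ 0.9  0.4  0. ]
 [ 0.4 -0.9  0. ]
 [ 0.  -0.  -1. ]]
[[   0.     1.     0.3   77.3]
 [   1.    -0.    -0.     0.2]
 [  -0.     0.3   -1.  -176.6]
 [   0.     0.     0.     1. ]] 359.6376734209983 318.76567387594463 195.1381092851041
```

View pics/topcrop.png

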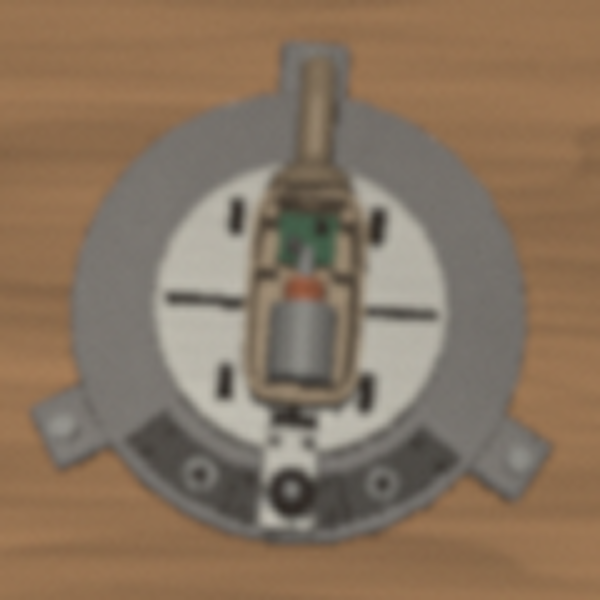

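The crop shows the knob at full-frame (338,208). The bin-side hole is at about (356.4,206.8), roughly 30° round, and the arm yaw is about -0.062 rad. Next I work out the hover move.

```bash
cat > go.py <<'E'
import sys
from h import *
def rel(x,y,z,yaw):
    s=sense();T=T_tool(s);d=T[:3,:3].T@(np.array([x,y,z])-T[:3,3])
    cy=np.arctan2(T[1,0],T[0,0]);print("tool shift",d.round(1),"az",round(cy-yaw,3),"yaw",round(cy,3))
if __name__=="__main__": rel(*map(float,sys.argv[1:]))
E
python3 go.py 466 -42 170 -0.062
python3 - <<'E'
from h import *
c=cam("top")
k=np.array([466.2,-41.7]);a=pt(c,(340.2,171.2),44.5);h=pt(c,(356.4,206.8),28.5)
print(a,h); k=pt(c,(338,208.2),96.5)
f=lambda p:np.arctan2(*(p-a)[1::-1]);print(k,np.degrees((f(h)-f(k))%6.283),np.linalg.norm((h-a)[:2]),np.linalg.norm((k-a)[:2]))
E
```

```text
tool shift [ 408.2 -296.3   27.8] az 0.483 yaw 0.421
[586.7981031  -49.12585975  44.5       ] [ 478.28985907 -101.21407407   28.5       ]
[465.58350984 -41.19106995  96.5       ] 29.37749267203722 120.3628725700305 121.47402400500044
```

```bash
python3 -m jog '[{"tx":40.8,"ty":-29.6,"jaw":-0.3},{"tx":40.8,"ty":-29.6,"jaw":-0.3},{"tx":40.8,"ty":-29.6,"jaw":-0.3},{"tx":40.8,"ty":-29.6,"jaw":-0.3},{"tx":40.8,"ty":-29.6,"jaw":-0.3}]' && python3 -m jog '[{"tx":40.8,"ty":-29.6,"jaw":-0.3},{"tx":40.8,"ty":-29.6,"jaw":-0.3},{"tx":40.8,"ty":-29.6,"jaw":-0.3},{"tx":40.8,"ty":-29.6,"jaw":-0.3},{"tx":40.8,"ty":-29.6,"jaw":-0.3}]' && python3 -m jog '[{"az":0.16,"tz":9,"jaw":-0.3},{"az":0.16,"tz":9,"jaw":-0.3},{"az":0.16,"tz":9,"jaw":-0.3},{"jaw":-0.3}]'
python3 go.py 466 -42 130 -0.062
python3 - <<'E'
from h import *
np.set_printoptions(precision=1,suppress=True)
c=cam("wrist");save(c,"w1.png")
print(T_tool(sense())[:3,3])
for q,z in (("knob",86),("axis",44.5),("pin",0)):
    for r in place_of(q,"wrist")[:3]: print(q,r["conf"],r["centre"],pt(c,r["centre"],z),pt(c,r["centre"]))
E
```

```text
tool shift [ 408.2 -296.3   67.8] az 0.483 yaw 0.421
[ 214.4 -479.2  197.8]schema error: expected keys tx, ty, tz, ax, ay, az, jaw
```

View pics/w1.png

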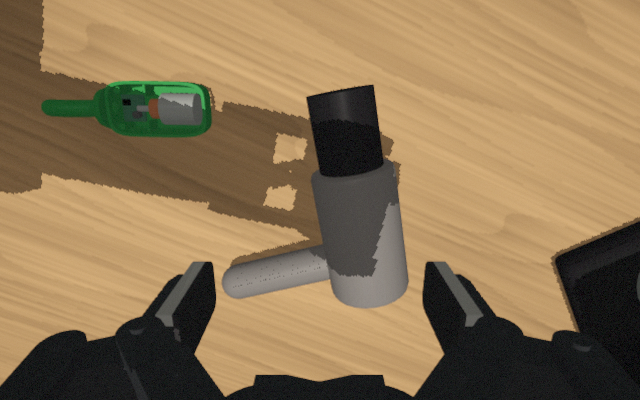

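The move was refused because every row needs all its keys. The picture is therefore still of the start place: green look-alike at (155,108) and a drill at (355,200).

```bash
python3 -m jog '[{"tx":40.8,"ty":-29.6,"tz":0,"ax":0,"ay":0,"az":0,"jaw":-0.3},{"tx":40.8,"ty":-29.6,"tz":0,"ax":0,"ay":0,"az":0,"jaw":-0.3},{"tx":40.8,"ty":-29.6,"tz":0,"ax":0,"ay":0,"az":0,"jaw":-0.3},{"tx":40.8,"ty":-29.6,"tz":0,"ax":0,"ay":0,"az":0,"jaw":-0.3},{"tx":40.8,"ty":-29.6,"tz":0,"ax":0,"ay":0,"az":0,"jaw":-0.3}]' && python3 -m jog '[{"tx":40.8,"ty":-29.6,"tz":0,"ax":0,"ay":0,"az":0,"jaw":-0.3},{"tx":40.8,"ty":-29.6,"tz":0,"ax":0,"ay":0,"az":0,"jaw":-0.3},{"tx":40.8,"ty":-29.6,"tz":0,"ax":0,"ay":0,"az":0,"jaw":-0.3},{"tx":40.8,"ty":-29.6,"tz":0,"ax":0,"ay":0,"az":0,"jaw":-0.3},{"tx":40.8,"ty":-29.6,"tz":0,"ax":0,"ay":0,"az":0,"jaw":-0.3}]' && python3 -m jog '[{"tx":0,"ty":0,"tz":9,"ax":0,"ay":0,"az":0.16,"jaw":-0.3},{"tx":0,"ty":0,"tz":9,"ax":0,"ay":0,"az":0.16,"jaw":-0.3},{"tx":0,"ty":0,"tz":9,"ax":0,"ay":0,"az":0.16,"jaw":-0.3},{"tx":0,"ty":0,"tz":0,"ax":0,"ay":0,"az":0,"jaw":-0.3}]'
python3 go.py 466 -42 130 -0.062
python3 - <<'E'
from h import *
np.set_printoptions(precision=1,suppress=True)
c=cam("wrist");save(c,"w2.png")
print(T_tool(sense())[:3,3])
for q,z in (("knob",86),("axis",44.5),("pin",0)):
    for r in place_of(q,"wrist")[:3]: print(q,r["conf"],r["centre"],pt(c,r["centre"],z),pt(c,r["centre"]))
E
```

```text
time_s: 1.98
eef_pos: [340.8, -259.3, 198.0]
ee_rot: [0.0, 0.978, 0.209, 0.0]
force: [1.1, -0.8, -0.6]
grip_width: 0.653
grip_force: 0.0
time_s: 2.6
eef_pos: [466.7, -40.8, 198.0]
ee_rot: [0.0, 0.978, 0.209, 0.0]
force: [0.5, -0.3, -0.4]
grip_width: 0.647
grip_force: 0.0
time_s: 3.1
eef_pos: [465.7, -42.3, 170.4]
ee_rot: [-0.0, 1.0, -0.029, -0.001]
force: [0.4, -1.0, 0.4]
grip_width: 0.648
grip_force: 0.0
tool shift [ 0.4 -0.3 40.4] az 0.004 yaw -0.058
[465.9 -42.4 170.9]
knob 0.56 [317.5, 183.0] [469.  -42.3  86. ] [472.4 -42.5  97.8]
```

View pics/w2.png

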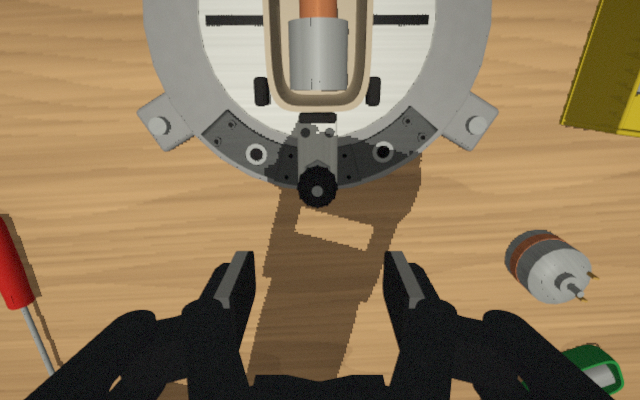

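The wrist view shows the knob top at about (317,187), the bin-side hole at (383,152) and the bin at upper right. The lettered line on the table runs level in the image, so the tool yaw matches the arm.

```bash
python3 - <<'E'
from h import *
np.set_printoptions(precision=1,suppress=True)
c=cam("wrist");g=cv2.cvtColor(c["color"],cv2.COLOR_RGB2GRAY)
# hole: darkest blob; ring: bright
p=g[140:166,370:398];m=(p>150).astype(np.uint8);ys,xs=np.nonzero(m);ring=((xs.min()+xs.max())/2+370,(ys.min()+ys.max())/2+140)
print(ring,xs.min(),xs.max(),ys.min(),ys.max())
h=pt(c,ring,28.5);k=pt(c,(317,187),96.5);L=(206,20);Rr=(428,19.5);a=pt(c,(317,19.7),44.5)
l1=pt(c,L,44.5);l2=pt(c,Rr,44.5);print("line yaw",np.arctan2(*(l2-l1)[1::-1])+np.pi/2)
f=lambda p:np.arctan2(*(p-a)[1::-1])
print(k,h,a,np.degrees((f(h)-f(k))%6.283),np.linalg.norm((h-a)[:2]),np.linalg.norm((k-a)[:2]))
E
python3 go.py 466 -42 67 -0.06
```

```text
(np.float64(383.5), np.float64(146.0)) 6 21 2 10
line yaw -0.054427303545082406
[469.4 -42.2  96.5] [ 484.1 -102.3   28.5] [587.4 -48.9  44.5] 30.569647716562823 116.35213215166686 118.26477587825562
tool shift [ -0.2  -0.4 104.2] az 0.002 yaw -0.058
```

```bash
python3 -m jog '[{"tx":1.5,"ty":0,"tz":40,"ax":0,"ay":0,"az":0,"jaw":-0.3},{"tx":0,"ty":0,"tz":35,"ax":0,"ay":0,"az":0,"jaw":-0.3},{"tx":0,"ty":0,"tz":20,"ax":0,"ay":0,"az":0,"jaw":-0.3},{"tx":0,"ty":0,"tz":9,"ax":0,"ay":0,"az":0,"jaw":-0.3},{"tx":0,"ty":0,"tz":0,"ax":0,"ay":0,"az":0,"jaw":0}]' 40
python3 - <<'E'
from h import *
c=cam("wrist");save(c,"w3.png");print(sense()["eef_pos"],sense()["force"])
E
```

```text
time_s: 3.98
eef_pos: [467.6, -42.5, 67.0]
ee_rot: [-0.0, 1.0, -0.029, -0.0]
force: [0.8, -0.3, 0.0]
grip_width: 0.505
grip_force: 0.0
[467.86393982 -42.59777423  67.44582928] [0.53922226 0.02055125 0.52823984]
```

View pics/w3.png

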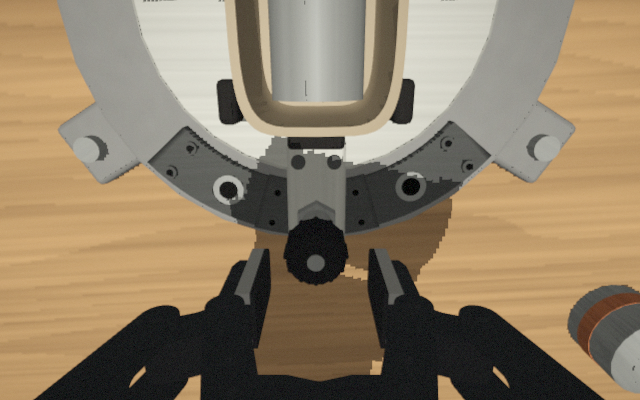

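The knob stands midway between the pads (316,255), the bin-side hole is at (411,186), and the shell is clear of the fingers. I check the radial alignment next.

```bash
python3 - <<'E'
from h import *
np.set_printoptions(precision=1,suppress=True)
c=cam("wrist");M=np.linalg.inv(c["mount"])
for z in (0,-19,-29.5):
    p=(M@[0,0,z,1]);print(z,c["cx"]+c["fx"]*p[0]/-p[2],c["cy"]-c["fy"]*p[1]/-p[2])
print(pt(c,(316,263),96.5),pt(c,(316,255),96.5),pt(c,(316,263)))
h=pt(c,(411,186),28.5);h2=pt(c,(229,190),28.5);print(h,h2)
d=c["depth"];g=cv2.cvtColor(c["color"],cv2.COLOR_RGB2GRAY)
m=(g<60)&(d>0);pts=[pt(c,(u,v)) for v in range(215,290,2) for u in range(284,350,2)]
pts=np.array(pts);q=pts[(pts[:,2]>93)&(pts[:,2]<101)];print(len(q),q.min(0),q.max(0),np.median(q,0))
for a in (np.array([587.,-48.9]),np.array([467.7+119.8,-42.3-6.8])):
    f=lambda p:np.arctan2(*(p[:2]-a)[::-1]);k=np.array([467.7,-42.3]);print(np.degrees((f(h)-f(k))%6.283),np.degrees((f(k)-f(h2))%6.283),np.linalg.norm(h[:2]-a))
E
```

```text
0 317.3600743292162 232.43052389484993
-19 317.24090481713927 248.32330810057462
-29.5 317.16375008546856 258.61288199848354
[465.4 -41.9  96.5] [469.5 -42.2  96.5] [467.  -42.   99.4]
[ 478.8 -101.7   28.5] [482.9  12.1  28.5]
681 [451.8 -56.   93. ] [481.2 -27.   99.6] [469.3 -41.8  97.7]
29.189004900579857 27.189135355557493 120.36733787880688
29.0817394281477 27.069090635732078 120.72949003423886
```

```bash
python3 -m jog '[{"tx":-0.8,"ty":-0.7,"tz":0,"ax":0,"ay":0,"az":0,"jaw":1},{"tx":0,"ty":0,"tz":0,"ax":0,"ay":0,"az":0,"jaw":1},{"tx":0,"ty":0,"tz":0,"ax":0,"ay":0,"az":0,"jaw":1},{"tx":0,"ty":0,"tz":0,"ax":0,"ay":0,"az":0,"jaw":1},{"tx":0,"ty":0,"tz":0,"ax":0,"ay":0,"az":0,"jaw":1}]' 50; python3 -m jog '[{"tx":0,"ty":0,"tz":-3,"ax":0,"ay":0,"az":0,"jaw":1},{"tx":0,"ty":0,"tz":-3,"ax":0,"ay":0,"az":0,"jaw":1},{"tx":0,"ty":0,"tz":0,"ax":0,"ay":0,"az":0,"jaw":1}]'
```

```text
time_s: 4.7
eef_pos: [466.7, -41.7, 66.8]
ee_rot: [0.0, 1.0, -0.03, -0.0]
force: [-1.1, -0.0, 0.0]
grip_width: -0.003
grip_force: 0.0
time_s: 5.08
eef_pos: [466.8, -41.8, 73.1]
ee_rot: [0.0, 1.0, -0.03, 0.0]
force: [0.1, 0.3, -0.1]
grip_width: -0.001
grip_force: 0.0
```

The grip shut to nothing, so I look.

```bash
python3 - <<'E'
from h import *
np.set_printoptions(precision=1,suppress=True)
c=cam("wrist");t=cam("side")
a=c["color"][100:,120:520];b=cv2.resize(t["color"][150:270,260:420],(400,300),interpolation=cv2.INTER_CUBIC)
cv2.imwrite("pics/w4.png",np.hstack([a,b])[...,::-1])
for n,cc in (("wrist",c),("side",t)):
    for r in place_of("knob",n)[:3]: print(n,r["conf"],r["centre"],pt(cc,r["centre"],86),pt(cc,r["centre"]))
E
```

```text
wrist 0.63 [315.9, 240.5] [468.2 -41.2  86. ] [474.  -41.6  98.5]
side 0.65 [321.1, 206.8] [477.2 -42.6  86. ] [476.9 -46.6  88.9]
```

View pics/w4.png

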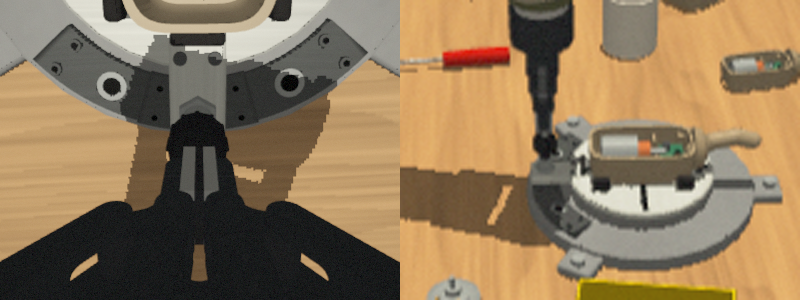

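The fingers appear in front of the knob in the image, so they may have closed above it or beside it. I check the depth of the fingertips.

```bash
python3 - <<'E'
from h import *
np.set_printoptions(precision=1,suppress=True)
s=sense();print(s["eef_pos"],s["ee_rot"],s["joints"],s["grip_width"],s["force"],s["wrist_torque"])
c=cam("wrist");c["w"]=c["mount"]
print(c["mount"].round(3))
for v in range(200,400,10): print(v,[ (c["color"][v,u].tolist(),pt(c,(u,v)).round(0).tolist()) for u in (310,319,330)])
E
```

```text
[466.6 -41.7  72.7] [-0.  1. -0. -0.] [-0.3  0.3  1.8  0.   1.   1.3] -0.000873998389752057 [-0.4  0.7  0.3] [-0. -0. -0.]
[[   0.     1.     0.3   77.5]
 [   1.    -0.    -0.     0.6]
 [  -0.     0.3   -1.  -176.6]
 [   0.     0.     0.     1. ]]
200 [([81, 82, 76], [10.0, -4.0, 24.0]), ([91, 91, 86], [12.0, 1.0, 20.0]), ([120, 120, 111], [10.0, 7.0, 26.0])]
210 [([86, 86, 80], [8.0, -4.0, 13.0]), ([79, 78, 75], [9.0, 1.0, 10.0]), ([86, 87, 83], [6.0, 7.0, 19.0])]
220 [([10, 11, 17], [14.0, -3.0, -17.0]), ([12, 16, 11], [15.0, 1.0, -19.0]), ([22, 23, 26], [13.0, 6.0, -15.0])]
230 [([16, 12, 15], [12.0, -3.0, -24.0]), ([18, 14, 19], [12.0, 1.0, -24.0]), ([22, 23, 21], [11.0, 6.0, -23.0])]
240 [([7, 15, 12], [7.0, -3.0, -25.0]), ([19, 20, 18], [7.0, 1.0, -25.0]), ([19, 15, 19], [7.0, 6.0, -25.0])]
250 [([89, 88, 82], [10.0, -3.0, -41.0]), ([22, 19, 21], [10.0, 1.0, -41.0]), ([88, 89, 84], [10.0, 5.0, -41.0])]
260 [([92, 90, 84], [10.0, -3.0, -50.0]), ([18, 19, 21], [10.0, 1.0, -50.0]), ([90, 90, 83], [10.0, 5.0, -50.0])]
270 [([90, 91, 87], [10.0, -3.0, -57.0]), ([12, 12, 11], [10.0, 
[... 723 characters left out ...]
2.0])]
340 [([26, 23, 26], [-1.0, -2.0, -82.0]), ([25, 23, 24], [-10.0, 1.0, -72.0]), ([30, 29, 27], [8.0, 4.0, -93.0])]
350 [([26, 29, 32], [-5.0, -2.0, -82.0]), ([107, 84, 59], [-140.0, 1.0, 73.0]), ([27, 24, 29], [-4.0, 4.0, -83.0])]
360 [([18, 11, 17], [-8.0, -2.0, -83.0]), ([114, 88, 59], [-150.0, 1.0, 72.0]), ([24, 26, 27], [-8.0, 4.0, -83.0])]
370 [([24, 28, 28], [-9.0, -2.0, -86.0]), ([106, 81, 56], [-160.0, 1.0, 72.0]), ([26, 27, 25], [-8.0, 4.0, -87.0])]
380 [([23, 25, 24], [9.0, -1.0, -108.0]), ([99, 76, 53], [-171.0, 1.0, 72.0]), ([17, 24, 23], [9.0, 3.0, -108.0])]
390 [([20, 23, 23], [10.0, -1.0, -112.0]), ([25, 27, 28], [10.0, 1.0, -112.0]), ([27, 27, 31], [10.0, 3.0, -112.0])]
```

The shut tips end at tool z of about -38, while the knob top lies at -25. So the real fingertips stand about 38 mm short of the reported TCP, and the jaws shut above the knob without touching it. I pin that offset down, then reopen and go lower.

```bash
python3 - <<'E'
from h import *
np.set_printoptions(precision=1,suppress=True)
c=cam("wrist");c["w"]=c["mount"]
for v in range(242,254): print(v,[(c["color"][v,u].tolist(),pt(c,(u,v)).round(1).tolist()) for u in (308,330)])
E
python3 -m jog '[{"tx":0,"ty":0,"tz":0,"ax":0,"ay":0,"az":0,"jaw":-0.2},{"tx":0,"ty":0,"tz":0,"ax":0,"ay":0,"az":0,"jaw":-0.2},{"tx":0,"ty":0,"tz":0,"ax":0,"ay":0,"az":0,"jaw":-0.2},{"tx":0,"ty":0,"tz":0,"ax":0,"ay":0,"az":0,"jaw":-0.2}]'
```

```text
242 [([24, 23, 24], [6.1, -4.2, -24.9]), ([23, 27, 23], [6.2, 5.9, -25.1])]
243 [([14, 11, 16], [5.5, -4.3, -24.6]), ([18, 17, 22], [5.8, 5.9, -25.3])]
244 [([18, 20, 22], [5.1, -4.3, -24.9]), ([19, 11, 19], [5.4, 5.9, -25.4])]
245 [([23, 22, 23], [4.6, -4.3, -24.9]), ([21, 24, 21], [4.8, 5.9, -25.3])]
246 [([54, 53, 50], [4.8, -4.2, -26.3]), ([51, 52, 49], [4.6, 5.9, -26.0])]
247 [([91, 93, 85], [10.4, -3.8, -38.8]), ([92, 92, 86], [10.0, 5.5, -38.1])]
248 [([89, 89, 81], [10.3, -3.8, -39.6]), ([90, 89, 83], [10.1, 5.4, -39.2])]
249 [([90, 91, 86], [10.4, -3.8, -40.7]), ([89, 91, 85], [10.0, 5.4, -39.9])]
250 [([90, 88, 84], [10.3, -3.7, -41.5]), ([87, 87, 81], [10.3, 5.4, -41.4])]
251 [([90, 89, 84], [10.4, -3.7, -42.5]), ([90, 90, 85], [10.1, 5.4, -42.1])]
252 [([89, 90, 83], [10.3, -3.7, -43.3]), ([89, 88, 84], [10.1, 5.3, -42.8])]
253 [([87, 89, 85], [10.2, -3.7, -44.1]), ([89, 86, 83], [10.2, 5.3, -44.1])]
time_s: 5.88
eef_pos: [466.7, -41.7, 72.8]
ee_rot: [0.0, 1.0, -0.03, -0.0]
force: [0.3, -0.2, -0.6]
grip_width: 0.604
grip_force: 0.0
```

```bash
python3 -m jog '[{"tx":1,"ty":-0.8,"tz":13,"ax":0,"ay":0,"az":0,"jaw":-0.2},{"tx":0,"ty":0,"tz":10,"ax":0,"ay":0,"az":0,"jaw":-0.2},{"tx":0,"ty":0,"tz":10,"ax":0,"ay":0,"az":0,"jaw":-0.2},{"tx":0,"ty":0,"tz":10,"ax":0,"ay":0,"az":0,"jaw":-0.2}]'; python3 - <<'E'
from h import *
c=cam("wrist");save(c,"w5.png",(120,100,520,400),1.5)
E
```

```text
time_s: 6.38
eef_pos: [467.6, -40.9, 28.9]
ee_rot: [-0.0, 1.0, -0.03, -0.0]
force: [0.5, 0.0, -0.2]
grip_width: 0.602
grip_force: 0.0
```

View pics/w5.png

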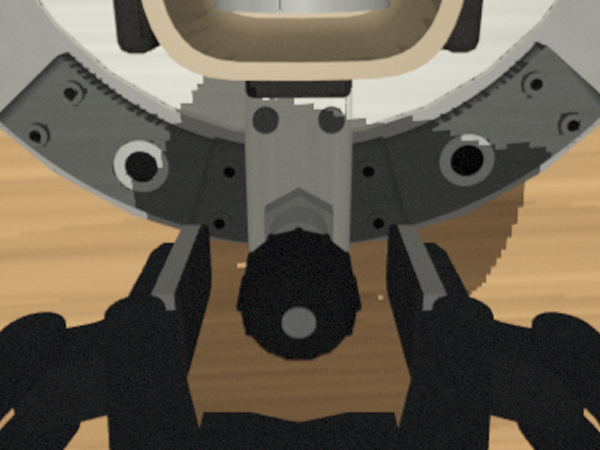

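The knob (crop 298,290) now lies between the pads, with the tips beside it at crop rows 225 and below. I close the jaws.

```bash
python3 -m jog '[{"tx":0,"ty":0,"tz":0,"ax":0,"ay":0,"az":0,"jaw":1},{"tx":0,"ty":0,"tz":0,"ax":0,"ay":0,"az":0,"jaw":1},{"tx":0,"ty":0,"tz":0,"ax":0,"ay":0,"az":0,"jaw":1},{"tx":0,"ty":0,"tz":0,"ax":0,"ay":0,"az":0,"jaw":1},{"tx":0,"ty":0,"tz":0,"ax":0,"ay":0,"az":0,"jaw":1}]' 50
```

```text
time_s: 7.05
eef_pos: [467.8, -41.0, 30.0]
ee_rot: [0.0, 1.0, -0.03, 0.0]
force: [-0.2, 0.7, 2.2]
grip_width: 0.324
grip_force: 49.3
```

```bash
python3 -m jog '[{"tx":0,"ty":0,"tz":-4,"ax":0,"ay":0,"az":0,"jaw":1},{"tx":0,"ty":0,"tz":-3,"ax":0,"ay":0,"az":0,"jaw":1},{"tx":0,"ty":0,"tz":-3,"ax":0,"ay":0,"az":0,"jaw":1},{"tx":0,"ty":0,"tz":0,"ax":0,"ay":0,"az":0,"jaw":1}]'
python3 - <<'E'
from h import *
np.set_printoptions(precision=1,suppress=True)
c=cam("wrist");pts=np.array([pt(c,(u,v)) for v in range(245,345,2) for u in range(275,365,2)])
q=pts[(pts[:,2]>90)&(pts[:,2]<115)];print(len(q),np.histogram(q[:,2],25,(90,115)),sense()["eef_pos"],sense()["force"])
E
```

```text
time_s: 7.55
eef_pos: [467.7, -40.9, 39.7]
ee_rot: [-0.0, 1.0, -0.03, -0.0]
force: [3.2, 0.1, -12.2]
grip_width: 0.32
grip_force: 49.9
1690 (array([ 26,  29,  30,  26,  23,  33,  28,  31,  33,  34,  31,  30,  64,
        74, 101,  76, 133, 605, 113,  26,  21, 117,   6,   0,   0]), array([ 90.,  91.,  92.,  93.,  94.,  95.,  96.,  97.,  98.,  99., 100.,
       101., 102., 103., 104., 105., 106., 107., 108., 109., 110., 111.,
       112., 113., 114., 115.])) [467.7 -40.9  39.6] [  2.7  -0.2 -12. ]
```

```bash
python3 -m jog '[{"tx":0.15,"ty":6,"tz":0,"ax":0,"ay":0,"az":-0.05,"jaw":1},{"tx":0.15,"ty":6,"tz":0,"ax":0,"ay":0,"az":-0.05,"jaw":1},{"tx":0.15,"ty":6,"tz":0,"ax":0,"ay":0,"az":-0.05,"jaw":1},{"tx":0.15,"ty":6,"tz":0,"ax":0,"ay":0,"az":-0.05,"jaw":1}]'
```

```text
time_s: 8.1
eef_pos: [468.6, -64.7, 39.5]
ee_rot: [-0.0, 0.997, 0.071, -0.0]
force: [3.8, 3.1, -11.9]
grip_width: 0.326
grip_force: 50.0
```

```bash
python3 -m jog '[{"tx":0.15,"ty":6,"tz":0,"ax":0,"ay":0,"az":-0.05,"jaw":1},{"tx":0.15,"ty":6,"tz":0,"ax":0,"ay":0,"az":-0.05,"jaw":1},{"tx":0.15,"ty":6,"tz":0,"ax":0,"ay":0,"az":-0.05,"jaw":1},{"tx":0.15,"ty":6,"tz":0,"ax":0,"ay":0,"az":-0.05,"jaw":1},{"tx":0,"ty":0,"tz":0,"ax":0,"ay":0,"az":0,"jaw":1}]'
python3 - <<'E'
from h import *
c=cam("wrist");save(c,"w6.png",(120,100,520,400),1.5)
E
```

```text
time_s: 8.72
eef_pos: [474.5, -88.2, 39.6]
ee_rot: [-0.0, 0.986, 0.169, 0.0]
force: [4.5, 1.7, -10.2]
grip_width: 0.325
grip_force: 50.1
```

View pics/w6.png

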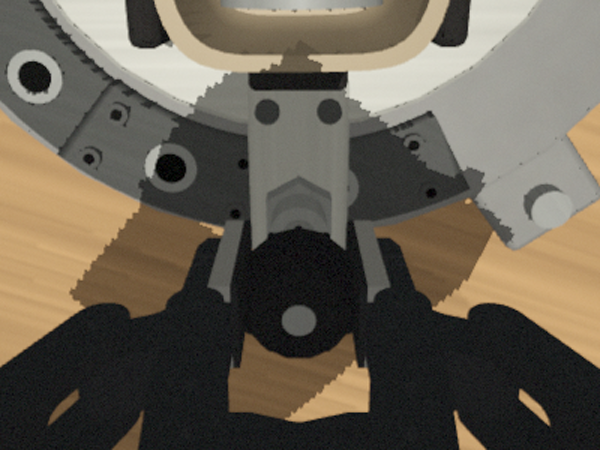

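The arm has swung about 23°, and the bin-side hole's ring just peeks out at crop (352,187) on the right of the arm. I ease the pin down onto the station plate and then open slightly.

```bash
python3 -m jog '[{"tx":0,"ty":0,"tz":1.5,"ax":0,"ay":0,"az":0,"jaw":1},{"tx":0,"ty":0,"tz":1.5,"ax":0,"ay":0,"az":0,"jaw":1},{"tx":0,"ty":0,"tz":0,"ax":0,"ay":0,"az":0,"jaw":1}]'; python3 -m jog '[{"tx":0,"ty":0,"tz":0,"ax":0,"ay":0,"az":0,"jaw":0.2},{"tx":0,"ty":0,"tz":0,"ax":0,"ay":0,"az":0,"jaw":0.2},{"tx":0,"ty":0,"tz":0,"ax":0,"ay":0,"az":0,"jaw":0.2}]' 20
cat > kz.py <<'E'
from h import *
np.set_printoptions(precision=1,suppress=True)
s=sense();c=cam("wrist");pts=np.array([pt(c,(u,v)) for v in range(235,345) for u in range(300,335)])
h,e=np.histogram(pts[:,2],60,(90,120));i=h.argmax();q=pts[abs(pts[:,2]-e[i])<1]
print("knob top z",q.mean(0),"force",np.array(s["force"]),"w",round(s["grip_width"],3))
E
python3 kz.py
```

```text
time_s: 9.15
eef_pos: [474.5, -88.1, 36.8]
ee_rot: [-0.0, 0.986, 0.169, 0.0]
force: [5.0, 0.3, -10.6]
grip_width: 0.324
grip_force: 50.2
time_s: 9.52
eef_pos: [474.5, -88.3, 37.2]
ee_rot: [0.0, 0.986, 0.17, 0.0]
force: [0.0, -0.1, -0.0]
grip_width: 0.4
grip_force: 0.0
knob top z [474.8 -87.9 104.3] force [ 0.  -0.1 -0. ] w 0.4
```

The pin now rides on the plate: knob top 104.3 mm, 6.5 mm above home. I push gently with the loosely open fingers.

```bash
python3 -m jog '[{"tx":0,"ty":2,"tz":0,"ax":0,"ay":0,"az":-0.017,"jaw":0.2},{"tx":0,"ty":2,"tz":0,"ax":0,"ay":0,"az":-0.017,"jaw":0.2},{"tx":0,"ty":2,"tz":0,"ax":0,"ay":0,"az":-0.017,"jaw":0.2},{"tx":0,"ty":2,"tz":0,"ax":0,"ay":0,"az":-0.017,"jaw":0.2}]';python3 kz.py;  python3 -m jog '[{"tx":0,"ty":1,"tz":0,"ax":0,"ay":0,"az":-0.008,"jaw":0.2},{"tx":0,"ty":1,"tz":0,"ax":0,"ay":0,"az":-0.008,"jaw":0.2},{"tx":0,"ty":1,"tz":0,"ax":0,"ay":0,"az":-0.008,"jaw":0.2}]';python3 kz.py
```

```text
time_s: 10.07
eef_pos: [476.9, -94.3, 36.8]
ee_rot: [-0.001, 0.979, 0.203, -0.0]
force: [0.4, 8.4, 3.8]
grip_width: 0.398
grip_force: 4.4
knob top z [477.3 -94.3 104.2] force [0.4 8.4 3.8] w 0.398
time_s: 10.5
eef_pos: [478.0, -97.1, 36.7]
ee_rot: [-0.001, 0.977, 0.215, -0.0]
force: [-1.4, 8.4, 3.2]
grip_width: 0.396
grip_force: 4.2
knob top z [478.4 -97.1 104.1] force [-1.4  8.4  3.2] w 0.396
```

```bash
for i in 1; do python3 -m jog '[{"tx":0,"ty":1,"tz":0,"ax":0,"ay":0,"az":-0.008,"jaw":0.2},{"tx":0,"ty":1,"tz":0,"ax":0,"ay":0,"az":-0.008,"jaw":0.2}]';python3 kz.py; done; python3 -m jog '[{"tx":0,"ty":1,"tz":0,"ax":0,"ay":0,"az":-0.008,"jaw":0.2}]';python3 kz.py
```

```text
time_s: 10.8
eef_pos: [478.8, -98.8, 36.6]
ee_rot: [-0.002, 0.975, 0.223, -0.0]
force: [-0.2, 9.0, 2.1]
grip_width: 0.395
grip_force: 4.1
knob top z [479.1 -98.8 104. ] force [-0.2  9.   2.1] w 0.395
time_s: 10.98
eef_pos: [479.3, -99.8, 36.5]
ee_rot: [-0.001, 0.974, 0.227, -0.0]
force: [0.2, 8.8, 0.5]
grip_width: 0.402
grip_force: 3.8
knob top z [479.9 -99.6 103.9] force [0.2 8.8 0.5] w 0.402
```

```bash
python3 -m jog '[{"tx":0,"ty":0.8,"tz":0,"ax":0,"ay":0,"az":-0.007,"jaw":0.2}]';python3 kz.py;python3 -m jog '[{"tx":0,"ty":0.8,"tz":0,"ax":0,"ay":0,"az":-0.007,"jaw":0.2}]';python3 kz.py
```

```text
time_s: 11.15
eef_pos: [479.6, -100.7, 36.3]
ee_rot: [-0.001, 0.973, 0.23, -0.0]
force: [-1.9, 4.7, -0.1]
grip_width: 0.404
grip_force: 2.1
knob top z [ 479.9 -100.5  103. ] force [-1.9  4.7 -0.1] w 0.404
time_s: 11.32
eef_pos: [480.0, -102.0, 36.4]
ee_rot: [-0.001, 0.972, 0.234, -0.001]
force: [-0.6, 1.2, -0.8]
grip_width: 0.399
grip_force: 1.2
knob top z [ 480.5 -101.7   97.8] force [-0.6  1.2 -0.8] w 0.399
```

The pin is home, with the knob top back at 97.8. I let go and rise straight up.

```bash
python3 -m jog '[{"tx":0,"ty":-2,"tz":0,"ax":0,"ay":0,"az":0,"jaw":-0.2},{"tx":0,"ty":0,"tz":0,"ax":0,"ay":0,"az":0,"jaw":-0.2},{"tx":0,"ty":0,"tz":0,"ax":0,"ay":0,"az":0,"jaw":-0.2}]' && python3 -m jog '[{"tx":0,"ty":0,"tz":-10,"ax":0,"ay":0,"az":0,"jaw":-0.2},{"tx":0,"ty":0,"tz":-30,"ax":0,"ay":0,"az":0,"jaw":-0.2},{"tx":0,"ty":0,"tz":-40,"ax":0,"ay":0,"az":0,"jaw":-0.2},{"tx":0,"ty":0,"tz":-40,"ax":0,"ay":0,"az":0,"jaw":-0.2},{"tx":0,"ty":0,"tz":0,"ax":0,"ay":0,"az":0,"jaw":-0.2}]'
python3 - <<'E'
from h import *
np.set_printoptions(precision=1,suppress=True)
c=cam("wrist");save(c,"w7.png")
pts=np.array([pt(c,(u,v)) for v in range(120,230) for u in range(290,345)]);q=pts[(pts[:,2]>94)&(pts[:,2]<110)]
h,e=np.histogram(q[:,2],32,(94,110));print(h,e[h.argmax()],np.median(q,0))
E
```

```text
time_s: 11.75
eef_pos: [479.8, -101.0, 36.9]
ee_rot: [0.0, 0.972, 0.233, 0.0]
force: [-0.2, 0.4, 0.3]
grip_width: 0.597
grip_force: 0.0
time_s: 12.38
eef_pos: [480.9, -101.4, 160.1]
ee_rot: [0.002, 0.972, 0.233, 0.002]
force: [-0.5, 0.9, -0.6]
grip_width: 0.598
grip_force: 0.0
[ 34  41  44  53  47  61 160 355 230  61  52   5   0   0   0   0   0   0
   0   0   0   0   0   0   0   0   0   0   0   0   0   0] 97.5 [ 479.7 -100.    97.7]
```

View pics/w7.png

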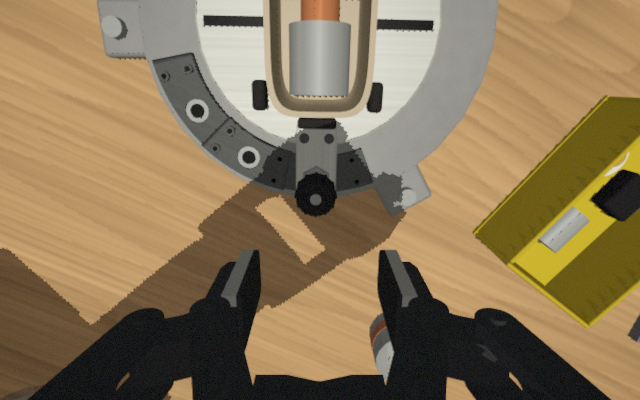

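The arm has turned to the bin side. The knob at (316,195) sits at its home height of 97.5–97.8 mm, the shell is in its rests at (318,60), and the gripper is clear.

```bash
python3 -c "from rig import *;print(finish_job())"
```

```text
the job is handed in; nothing more can be done
None
```

The turntable is locked again in the next hole on the bin side, about 29° round from the middle hole, with the pin fully home, the shell still in its rests and the gripper clear; I handed the job in at about 12.4 s.

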